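# Hang the slotted ring hangers on their drying stands

### The job

Take the two ring hangers that have an open slot in their edge out of their wooden blocks and hang them up to dry: the long one on the tall stand, the short one on the low stand. Each goes on sideways, the pin passing in through the slot's mouth, and is then lowered so that the pin is home in the notch at the slot's inner end and the hanger hangs straight, still and free. Do not let a hanger fall over, and leave the third hanger (with the closed hole) and the other things on the bench where they are.

Things in the scene. Friction and masses are not known exactly. Their poses are not given: they have to be found in the camera images.
- long: The long hanger: upright steel plate 50 mm wide, 6 thick, 211 tall with its wooden grip; brass rings on pegs (two rows, 55 and 105 mm up) standing out 10 mm from both faces. Origin: centre of its lower edge; x across the plate to the slot's mouth, y its thickness, z up. Starts 25 mm deep in its block, lower edge 15 mm above the bench; lifts straight out.
- long_seat (a point): Seat of the long hanger: where the pin's centre lies when home, 155 mm above its origin, mid-plate. Its slot, 14 mm high (floor 17 mm, roof 3 mm below the seat), is open at the +x edge and ends at x = -6 mm; at the inner end a notch 12 mm wide (x -6 to 6) rises to 4 mm above the seat. So the pin enters about 10 mm below the seat.
- long_grip (a point): Centre of the long hanger's wooden grip, 192 mm above its origin, 37 mm above its seat: a block 12 mm thick (y), 34 mm wide (x), from 16 to 56 mm above the seat.
- short: The short hanger: upright steel plate 50 mm wide, 6 thick, 156 tall with its wooden grip; brass rings on pegs (one row, 55 mm up) standing out 10 mm from both faces. Origin: centre of its lower edge; x across the plate to the slot's mouth, y its thickness, z up. Starts 25 mm deep in its block, lower edge 15 mm above the bench; lifts straight out.
- short_seat (a point): Seat of the short hanger: where the pin's centre lies when home, 100 mm above its origin, mid-plate. Its slot, 14 mm high (floor 17 mm, roof 3 mm below the seat), is open at the +x edge and ends at x = -6 mm; at the inner end a notch 12 mm wide (x -6 to 6) rises to 4 mm above the seat. So the pin enters about 10 mm below the seat.
- short_grip (a point): Centre of the short hanger's wooden grip, 137 mm above its origin, 37 mm above its seat: a block 12 mm thick (y), 34 mm wide (x), from 16 to 56 mm above the seat.
- spare: A third hanger, of middle length (181 mm tall, 50 mm wide, 6 mm thick, the same grip on top), with a closed rectangular hole and no opening at its edge. It stands in a block like the others and must be left alone. Origin: centre of its lower edge, 15 mm above the bench; z up, x across the plate.
- tall_stand: The tall drying stand, fixed: grey base 95 x 70 x 12 mm; at x = +33 mm a 12 mm upright rod to 204 mm; from it a level pin, 8 mm thick, 200 mm above the bench, runs to -x, bare from x = +27 to -29 mm, then a 20 mm disc head 4 mm thick. Origin: base's underside centre; z up. Hangers enter from its +y or -y side. 
- tall_stand_pin (a point): Middle of the tall stand's pin, on its centre line, 200 mm above the bench; the pin runs along this frame's x.
- low_stand: The low drying stand, fixed: grey base 95 x 70 x 12 mm; at x = +33 mm a 12 mm upright rod to 139 mm; from it a level pin, 8 mm thick, 135 mm above the bench, runs to -x, bare from x = +27 to -29 mm, then a 20 mm disc head 4 mm thick. Origin: base's underside centre; z up. Hangers enter from its +y or -y side. Too low for the long hanger.
- low_stand_pin (a point): Middle of the low stand's pin, on its centre line, 135 mm above the bench; the pin runs along this frame's x.
- block_long: Fixed wooden block, 84 (x) x 50 (y) x 40 mm tall, with a slot 54 x 8 mm, 25 mm deep, along its x, in which the long hanger starts. Origin: centre of its underside.
- block_short: The same block, in which the short hanger starts.
- block_spare: The same block, in which the spare hanger stands and stays.
- gold_ring: Bystander to leave where it is: thin brass ring, 22 mm across, 7 mm high.
- sizing_ring: Bystander to leave where it is: steel ring, 32 mm across, 10 mm high.
- file: Bystander to leave where it is: file with a wooden handle, 190 mm long along x, 16 mm high.
- driver: Bystander to leave where it is: screwdriver, 150 mm long along x, under 35 mm high.
- bench_block: Bystander to leave where it is: steel bench block, 55 x 55 x 22 mm.
- charcoal: Bystander to leave where it is: black soldering block, 60 x 40 x 25 mm.
- punch: Bystander to leave where it is: steel punch lying down, 70 mm long, 18 mm thick.
Not all that is in view belongs to the job. What is shaped like the long but red is not meant.

How it is judged:
By the outcome, as a careful person would: the job done as asked, in the order asked, and still so for the second after the job is handed in, with the robot touching nothing.
It also fails if it takes over 61 s, if anything falls off the work surface, if the arm or the gripper's body presses on something with over 40 N, if the wrist force passes 120 N, or if a joint passes its speed limit or range.

### The arm

A 6-joint arm with a two-finger parallel gripper is mounted at the origin on the work surface. World frame = base frame: x ahead of the robot, y to its left, z up, the work surface at z = 0. Lengths are in m, angles in rad, forces in N, time in s.
With the tool pointing down it reaches from about 0.4 to 0.825 m from the base axis. Payload 7 kg.
Tool frame: the origin (TCP) lies midway between the tips of the shut fingers; the grasp point (between the pads) lies 19 mm behind it; z points along the fingers, y is the line along which they close (so a half turn about z gives the same grasp; the last joint's range is limited). The gripper opens to 88 mm and grips with 3 to 60 N. Pads are 19 mm wide; open, the fingers measure 130 mm over their backs; the gripper's body (78 mm by 193 mm) begins 47 mm behind the grasp point.
Start: joints at [1.573, 0.359, 0.012, 0, -1.224, -0.288], TCP at [0.19, 0.648, 0.227] pointing down, gripper open.
Joint ranges: [-3.07, 3.07], [-1.43, 2.12], [-1.02, 1.25], [-3.03, 1.67], [-3.05, -0], [-3.03, 3.03]. Speed limits (rad/s): [2.39, 2.39, 3.01, 3.14, 3.14, 3.14].

### API

Orientations are given as a unit quaternion [w, x, y, z].
In Python, from cell import arm, snapshot, camera_info gives the robot as it stands. The module is installed in compiled form; this text tells all that it offers.
- The arm moves only by the shell command python3 -m crank 'ROWS' [FORCE]. ROWS is JSON, a list of rows, each an object with "fingers": the opening, from -1 (shut) to 1 (fully open), so that 0 is half open; "translation": the shift along the tool's x, y, z normalised to -1 to 1, where 1 is 0.5 m, a list of three; "turn": the turn about the tool's z normalised to -1 to 1, where 1 is 60 degrees. A call has 1 to 10 rows; each row is the pose to reach, as a shift and turn from the pose commanded when the call began, along the tool's axes at that moment; what a row does not reach only later rows make up. A row lasts 1/10 s, in which the tool goes at most 50 mm and 8.59 degrees, less where a joint would pass 70% of its speed; a pose out of reach is approached as far as the arm can. A call with a number of a shift or a turn outside -1 to 1 is refused whole. A call with a gripper value outside its range is refused whole. The fingers move at their own pace and stop on an object; FORCE is the grip in N (left out, the last holds). Time passes only in rows, so rows that repeat a pose let the fingers close. It gives the time, the measured TCP pose, the force, the opening and the grip force at its end, in the units of the state.
- arm.get_state(): the state, without advancing time (a new reading comes with each control period).
- snapshot(name): name is "side" or "top"; returns the picture (400x640x3 uint8, red, green, blue); there is no depth.
- camera_info(name): a dict with "K" (3x3 intrinsics, pixels), "origin" and "attitude" of the camera in the world. Camera axes: x right, y up, looking along -z (the intrinsics and any distortion apply to the point x, -y, -z); pixel columns grow to the right and rows downward; lengths in m; the calibration is good to about 2 mm. A picture is of the moment at which its call begins. camera_info takes no time and is no camera call.
- arm.close_job(): hands the job in; it is judged then, once.
The state is a dict: "clock": time; "joint_pos": joint angles; "joint_vel": joint speeds; "tau": joint torques, N m; "ee_pos": TCP position; "eef_rot": TCP orientation; "ft_force": force on the tool from outside, world axes, zero at the start; "moment": the same for the moment, N m; "width": finger opening in m; "finger_force": force on a finger pad.
Only numpy, scipy, OpenCV 4.12 (cv2) and the standard library are available. Lean on these libraries where they do the work, as an engineer would, in place of code of your own. Each camera call takes 0.05 s, during which the arm holds its last target. There are 200 camera calls.

## Working session

There is one attempt and no reset: what is moved stays moved. The work goes in short steps, Python scripts to look and compute and a shell command to move; the robot and the scene stay as the last step left them, time stands still between calls to the robot, and variables do not carry over. Pictures are saved under pics/ and viewed, at most 10 in all, crops included, and the job is handed in when it is done.

```bash
mkdir -p pics
python3 - <<'E'
from cell import arm,snapshot,camera_info
import cv2
s=arm.get_state();print({k:s[k] for k in('clock','ee_pos','eef_rot','width')})
for n in('side','top'):
    i=snapshot(n);cv2.imwrite(f'pics/{n}0.png',i[:,:,::-1]);print(n,camera_info(n))
E
```

```text
{'clock': 0.0, 'ee_pos': array([0.19021127, 0.6471447 , 0.22561907]), 'eef_rot': array([ 8.25937273e-04,  9.89795454e-01, -1.42493072e-01, -3.36182539e-05]), 'width': 0.08766297015773011}
side {'K': array([[377.21140884,   0.        , 317.56992032],
       [  0.        , 377.21140884, 203.8914505 ],
       [  0.        ,   0.        ,   1.        ]]), 'origin': array([ 0.01815091, -0.51255787,  0.58960548]), 'attitude': array([ 0.79623524,  0.44618428, -0.20378682, -0.35411857])}
top {'K': array([[393.20568249,   0.        , 317.39547611],
       [  0.        , 393.20568249, 192.34636866],
       [  0.        ,   0.        ,   1.        ]]), 'origin': array([ 0.46176251, -0.00279936,  1.15990428]), 'attitude': array([-0.69777368, -0.03359466,  0.04150635,  0.71432522])}
```

View pics/side0.png

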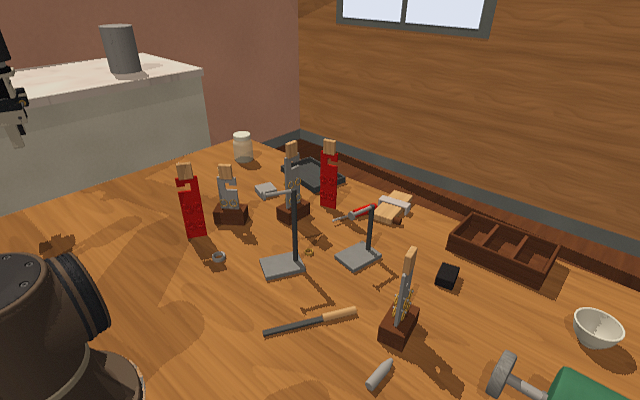

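View pics/top0.png

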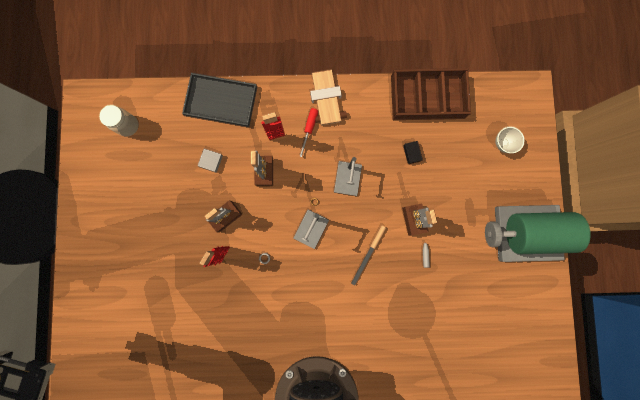

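Run:
```python
import cv2
a=cv2.imread('pics/top0.png')[130:290,190:450];cv2.imwrite('pics/topc.png',cv2.resize(a,None,fx=3,fy=3,interpolation=cv2.INTER_CUBIC))
a=cv2.imread('pics/side0.png')[130:350,170:430];cv2.imwrite('pics/sidec.png',cv2.resize(a,None,fx=2.7,fy=2.7,interpolation=cv2.INTER_CUBIC))
```

```text
(no output)
```

View pics/topc.png

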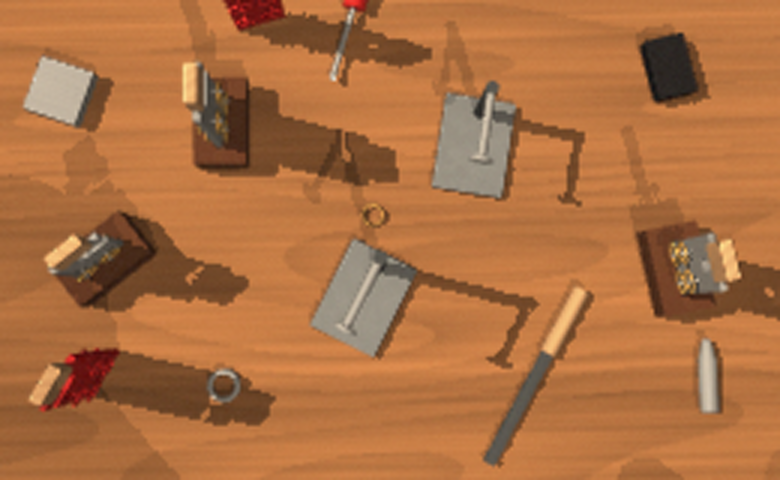

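View pics/sidec.png

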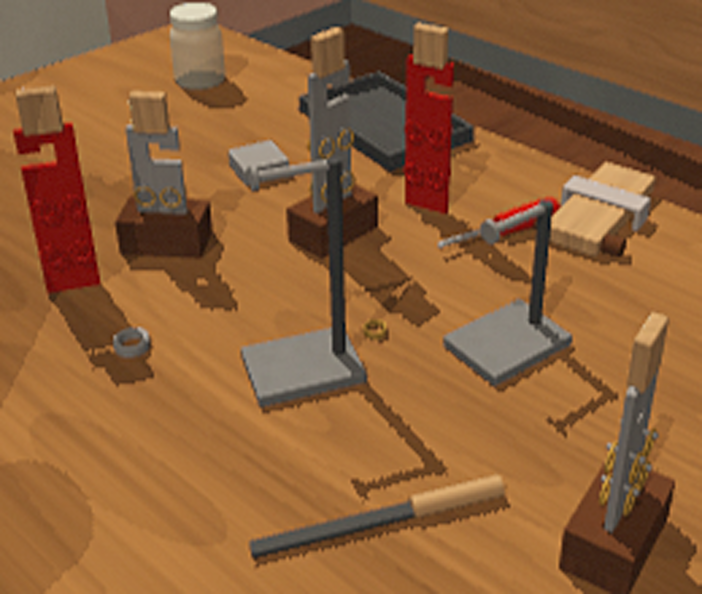

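```bash
cat > cam.py <<'E'
import numpy as np, cv2
from scipy.spatial.transform import Rotation as R
from cell import camera_info
def cam(n):
    c=camera_info(n);q=c['attitude'];return c['K'],np.array(c['origin']),R.from_quat([q[1],q[2],q[3],q[0]]).as_matrix()
def ray(n,px):
    K,o,M=cam(n);u,v=px;d=M@np.array([(u-K[0,2])/K[0,0],-(v-K[1,2])/K[1,1],-1]);return o,d/np.linalg.norm(d)
def plane(n,px,z):
    o,d=ray(n,px);return o+d*(z-o[2])/d[2]
def proj(n,p):
    K,o,M=cam(n);c=M.T@(np.array(p)-o);return np.array([K[0,2]+K[0,0]*c[0]/-c[2],K[1,2]+K[1,1]*c[1]/c[2]])
def tri(ps,pt):
    o1,d1=ray('side',ps);o2,d2=ray('top',pt)
    t=np.linalg.lstsq(np.c_[d1,-d2],o2-o1,rcond=None)[0];a,b=o1+d1*t[0],o2+d2*t[1];return (a+b)/2,np.linalg.norm(a-b)
E
cat > m.py <<'E'
from cam import *
np.set_printoptions(precision=4,suppress=True)
t=cv2.imread('pics/top0.png');s=cv2.imread('pics/side0.png')
def blobs(im,roi,f,name,amin):
    x0,y0,x1,y1=roi;h=cv2.cvtColor(im,cv2.COLOR_BGR2HSV)
    m=np.zeros(im.shape[:2],np.uint8);m[y0:y1,x0:x1]=f(h)[y0:y1,x0:x1]
    for c in cv2.findContours(m,0,1)[0]:
        if cv2.contourArea(c)>amin:
            r=cv2.minAreaRect(c);yield r,c
roi=(195,130,450,290)
grey=lambda h:((h[...,1]<50)&(h[...,2]>90)&(h[...,2]<190)).astype(np.uint8)
print('bases')
for r,c in blobs(t,roi,grey,'base',200):
    P=[plane('top',p,.012) for p in cv2.boxPoints(r)];C=np.mean(P,0)
    e=[P[1]-P[0],P[2]-P[1]];L=[np.linalg.norm(a) for a in e];a=e[int(L[1]>L[0])]
    print(r[0],C,np.array(L),'yaw long',np.degrees(np.arctan2(a[1],a[0])))
brown=lambda h:((h[...,1]>120)&(h[...,2]<118)&(h[...,2]>35)&((h[...,0]<12))).astype(np.uint8)
print('blocks')
for r,c in blobs(t,roi,brown,'b',150):
    P=[plane('top',p,.04) for p in cv2.boxPoints(r)];C=np.mean(P,0)
    e=[P[1]-P[0],P[2]-P[1]];L=[np.linalg.norm(a) for a in e];a=e[int(L[1]>L[0])]
    print(r[0],C,np.array(L),'yaw',np.degrees(np.arctan2(a[1],a[0])))
T=lambda x,y:(190+(x+.5)/3-.5,130+(y+.5)/3-.5);S=lambda x,y:(170+(x+.5)/2.7-.5,130+(y+.5)/2.7-.5)
print('grip tops (tri)')
print('back',tri(S(328,37),T(190,84)));print('right',tri(S(659,323),T(735,258)));print('short',tri(S(148,97),T(62,251)))
print('pin heads tall',tri(S(252,180),T(345,328)),'low',tri(S(490,232),T(480,160)))
print('rod tops tall',tri(S(336,165),T(378,254)),'low',tri(S(546,205),T(490,87)))
E
python3 m.py
```

```text
bases
(310.9000244140625, 228.70001220703125) [0.4784 0.0042 0.012 ] [0.092  0.0665] yaw long -27.78396074333496
(347.6011657714844, 178.0924835205078) [ 0.6245 -0.1073  0.012 ] [0.093 0.068] yaw long -10.3212084486971
blocks
(219.5, 255.0) [0.4104 0.2625 0.04  ] [0.0534 0.05  ] yaw -91.39001575993345
(415.2352294921875, 219.55882263183594) [ 0.4968 -0.2937  0.04  ] [0.0588 0.0833] yaw -170.39940714470126
(224.21531677246094, 215.9188690185547) [0.5199 0.2493 0.04  ] [0.0891 0.054 ] yaw -51.53462338769397
(263.5, 171.0) [0.6465 0.1368 0.04  ] [0.0815 0.049 ] yaw -0.4094998902024897
grip tops (tri)
back (array([0.6502, 0.139 , 0.2206]), np.float64(0.0009770733811713531))
right (array([ 0.5005, -0.3014,  0.1983]), np.float64(0.001164544555151997))
short (array([0.5211, 0.2558, 0.1653]), np.float64(0.0009680503190754378))
pin heads tall (array([0.4503, 0.0194, 0.1963]), np.float64(0.0017619752839878001)) low (array([ 0.5946, -0.1019,  0.1328]), np.float64(0.0017167230698909269))
rod tops tall (array([ 0.5107, -0.0096,  0.1956]), np.float64(0.0007710142917246807)) low (array([ 0.6592, -0.1128,  0.1342]), np.float64(0.0016654043919848295))
```

Run:
```python
from cam import *
np.set_printoptions(precision=4,suppress=True)
s=cv2.imread('pics/side0.png');f=lambda a,k:cv2.resize(a,(380,500),interpolation=cv2.INTER_CUBIC)
cv2.imwrite('pics/z.png',np.hstack([f(s[135:235,270:346],5),f(s[155:235,205:266],5)]))
T=lambda x,y:(190+(x+.5)/3-.5,130+(y+.5)/3-.5);S=lambda x,y:(170+(x+.5)/2.7-.5,130+(y+.5)/2.7-.5)
print('red',tri(S(38,92),T(45,385)))
from cell import arm;print(arm.get_state()['joint_pos'])
```

```text
red (array([0.4123, 0.2578, 0.2075]), np.float64(0.0010915260532375266))
[ 1.573   0.3593  0.0111 -0.0003 -1.2241 -0.2881]
```

View pics/z.png

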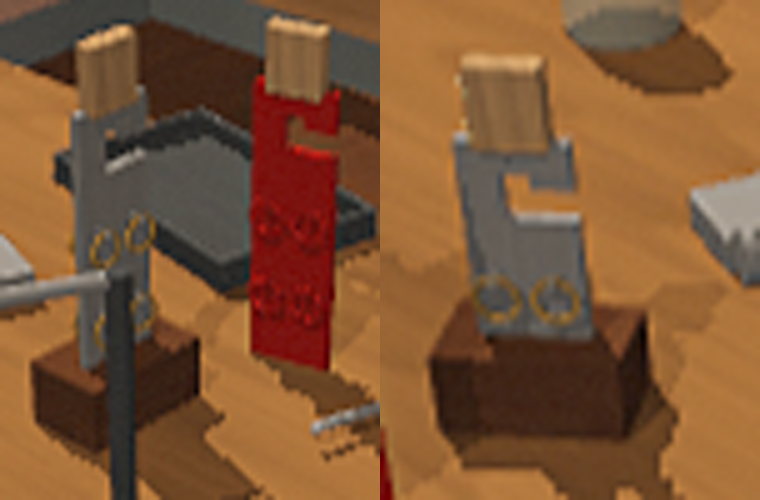

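```bash
cat > go.py <<'E'
import sys; from cam import *; from cell import arm
def st():
    s=arm.get_state();q=s['eef_rot'];return s,R.from_quat([q[1],q[2],q[3],q[0]]).as_matrix()
def need(p,yaw=None):
    s,M=st();y0=np.degrees(np.arctan2(M[1,0],M[0,0]));d=M.T@(np.array(p)-s['ee_pos'])
    t=0 if yaw is None else (yaw-y0)
    t=(t+180)%360-180
    print('tcp',s['ee_pos'].round(4),'yaw',round(y0,2),'tiltz',M[:,2].round(4),'clk',round(s['clock'],2),'j',s['joint_pos'].round(2))
    print('F',s['ft_force'].round(1),'M',s['moment'].round(2),'w',round(float(s['width']),4),s['finger_force'])
    print('translation',(d/.5).round(4),'turn',round(-t/60,4))
if __name__=='__main__':
    a=list(map(float,sys.argv[1:]));need(a[:3],a[3] if len(a)>3 else None)
E
python3 go.py .42 .39 .29 0;python3 go.py .649 .138 .28 0
```

```text
tcp [0.1902 0.6472 0.2257] yaw -16.38 tiltz [-3.0e-04 -1.5e-03 -1.0e+00] clk 0.1 j [ 1.57  0.36  0.01 -0.   -1.22 -0.29]
F [ 0.6  0.5 -0.3] M [ 0.06 -0.01 -0.07] w 0.0878 0.0
translation [ 0.586   0.3641 -0.128 ] turn -0.2731
tcp [0.1902 0.6472 0.2257] yaw -16.38 tiltz [-3.0e-04 -1.5e-03 -1.0e+00] clk 0.1 j [ 1.57  0.36  0.01 -0.   -1.22 -0.29]
F [ 0.6  0.5 -0.3] M [ 0.06 -0.01 -0.07] w 0.0878 0.0
translation [ 1.1675  0.7184 -0.1073] turn -0.2731
```

```bash
T='{"fingers":1,"translation":[0.586,0.364,-0.128],"turn":-0.273}'; python3 -m crank '[{"fingers":1,"translation":[0.1,0.06,-0.12],"turn":-0.1},{"fingers":1,"translation":[0.586,0.364,-0.128],"turn":-0.273},{"fingers":1,"translation":[0.586,0.364,-0.128],"turn":-0.273},{"fingers":1,"translation":[0.586,0.364,-0.128],"turn":-0.273},{"fingers":1,"translation":[0.586,0.364,-0.128],"turn":-0.273},{"fingers":1,"translation":[0.586,0.364,-0.128],"turn":-0.273},{"fingers":1,"translation":[0.586,0.364,-0.128],"turn":-0.273},{"fingers":1,"translation":[0.586,0.364,-0.128],"turn":-0.273},{"fingers":1,"translation":[0.586,0.364,-0.128],"turn":-0.273},{"fingers":1,"translation":[0.586,0.364,-0.128],"turn":-0.273}]' 30; python3 go.py .649 .138 .26 0
```

```text
clock: 1.1
ee_pos: [0.4199, 0.3905, 0.2902]
eef_rot: [0.0, 1.0, -0.0, -0.0]
ft_force: [-0.2, 0.2, -0.4]
width: 0.0876
finger_force: 0.0
tcp [0.4199 0.3905 0.2902] yaw -0.04 tiltz [-5.e-04 -1.e-04 -1.e+00] clk 1.1 j [ 1.09  0.16 -0.12 -0.   -1.3   0.48]
F [-0.2  0.2 -0.4] M [ 0.02  0.01 -0.02] w 0.0876 0.0
translation [0.4585 0.5048 0.0603] turn -0.0006
```

```bash
python3 -m crank '[{"fingers":1,"translation":[0.458,0.505,0.06],"turn":0},{"fingers":1,"translation":[0.458,0.505,0.06],"turn":0},{"fingers":1,"translation":[0.458,0.505,0.06],"turn":0},{"fingers":1,"translation":[0.458,0.505,0.06],"turn":0},{"fingers":1,"translation":[0.458,0.505,0.06],"turn":0},{"fingers":1,"translation":[0.458,0.505,0.06],"turn":0},{"fingers":1,"translation":[0.458,0.505,0.06],"turn":0},{"fingers":1,"translation":[0.458,0.505,0.06],"turn":0},{"fingers":1,"translation":[0.458,0.505,0.06],"turn":0},{"fingers":1,"translation":[0.458,0.505,0.06],"turn":0}]' 30
python3 - <<'E'
from cam import *; from cell import snapshot
a=snapshot('top')[:,:,::-1];b=snapshot('side')[:,:,::-1]
f=lambda a:cv2.resize(a,(400,400),interpolation=cv2.INTER_CUBIC)
cv2.imwrite('pics/g1.png',np.hstack([f(a[110:210,210:310]),f(b[90:210,240:360])]))
E
python3 go.py .649 .138 .188 0
```

```text
clock: 2.1
ee_pos: [0.6486, 0.1395, 0.2602]
eef_rot: [0.0, 1.0, 0.001, -0.0]
ft_force: [-0.1, 0.9, 0.0]
width: 0.0878
finger_force: 0.0
tcp [0.6485 0.1396 0.2609] yaw 0.13 tiltz [ 3.e-04  3.e-04 -1.e+00] clk 2.2 j [ 0.51  0.32  0.04 -0.   -1.28  1.07]
F [-0.1 -0.1  0.1] M [ 0.    0.02 -0.07] w 0.0876 0.0
translation [0.0009 0.0032 0.1457] turn 0.0022
```

View pics/g1.png

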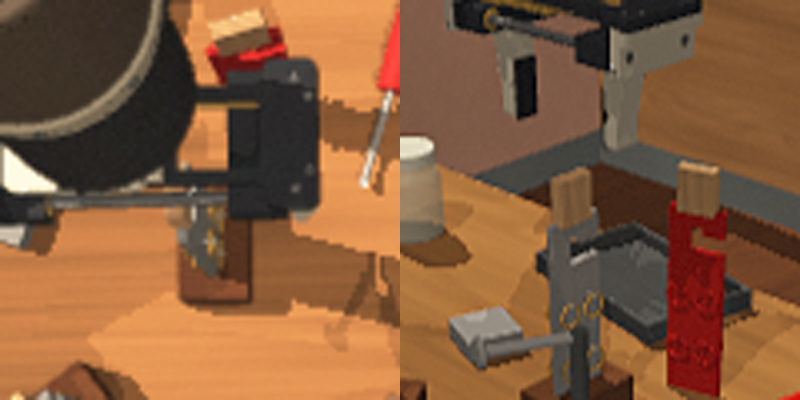

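```bash
python3 -m crank '[{"fingers":1,"translation":[0.001,0.003,0.08],"turn":0},{"fingers":1,"translation":[0.001,0.003,0.146],"turn":0},{"fingers":1,"translation":[0.001,0.003,0.146],"turn":0},{"fingers":1,"translation":[0.001,0.003,0.146],"turn":0}]' 15; python3 -m crank '[{"fingers":-1,"translation":[0,0,0],"turn":0},{"fingers":-1,"translation":[0,0,0],"turn":0},{"fingers":-1,"translation":[0,0,0],"turn":0},{"fingers":-1,"translation":[0,0,0],"turn":0},{"fingers":-1,"translation":[0,0,0],"turn":0},{"fingers":-1,"translation":[0,0,0],"turn":0},{"fingers":-1,"translation":[0,0,0],"turn":0},{"fingers":-1,"translation":[0,0,0],"turn":0},{"fingers":-1,"translation":[0,0,0],"turn":0},{"fingers":-1,"translation":[0,0,0],"turn":0}]' 15; python3 go.py .649 .138 .188 0
```

```text
clock: 2.6
ee_pos: [0.6496, 0.1372, 0.1885]
eef_rot: [0.0, 1.0, 0.001, 0.0]
ft_force: [0.5, 0.5, 0.2]
width: 0.0877
finger_force: 0.0
clock: 3.6
ee_pos: [0.6496, 0.1364, 0.1875]
eef_rot: [0.0, 1.0, 0.0, -0.0]
ft_force: [0.4, 0.1, -0.1]
width: 0.0134
finger_force: 0.0
tcp [0.6496 0.1364 0.1875] yaw 0.0 tiltz [-1.e-04 -1.e-04 -1.e+00] clk 3.6 j [ 0.5   0.37 -0.07  0.   -1.14  1.07]
F [ 0.4  0.1 -0.1] M [-0.01 -0.    0.04] w 0.0134 0.0
translation [-0.0013 -0.0032 -0.001 ] turn 0.0001
```

```bash
python3 -m crank '[{"fingers":-1,"translation":[0,0,0],"turn":0},{"fingers":-1,"translation":[0,0,0],"turn":0},{"fingers":-1,"translation":[0,0,0],"turn":0},{"fingers":-1,"translation":[0,0,0],"turn":0}]' 40; python3 go.py .649 .1365 .188 0
```

```text
clock: 4.0
ee_pos: [0.6497, 0.1369, 0.1875]
eef_rot: [-0.0, 1.0, 0.0, 0.0]
ft_force: [0.7, 4.3, -1.6]
width: 0.0118
finger_force: 39.9
tcp [0.6497 0.1369 0.1875] yaw 0.01 tiltz [ 2.e-04  7.e-04 -1.e+00] clk 4.0 j [ 0.5   0.37 -0.07 -0.   -1.14  1.07]
F [ 0.7  4.3 -1.6] M [ 2.05  0.12 -0.1 ] w 0.0118 39.93005096912384
translation [-0.0013  0.0008 -0.001 ] turn 0.0001
```

```bash
python3 -m crank '[{"fingers":-1,"translation":[0,0,-0.02],"turn":0},{"fingers":-1,"translation":[0,0,-0.04],"turn":0},{"fingers":-1,"translation":[0,0,-0.06],"turn":0},{"fingers":-1,"translation":[0,0,-0.08],"turn":0},{"fingers":-1,"translation":[0,0,-0.1],"turn":0},{"fingers":-1,"translation":[0,0,-0.1],"turn":0}]' 40; python3 go.py .649 .138 .4 62
```

```text
clock: 4.6
ee_pos: [0.6505, 0.1361, 0.24]
eef_rot: [-0.0, 1.0, 0.0, 0.002]
ft_force: [0.5, 0.3, -1.0]
width: 0.0118
finger_force: 40.0
tcp [0.6505 0.1361 0.24  ] yaw 0.0 tiltz [ 3.e-03  4.e-04 -1.e+00] clk 4.6 j [ 0.5   0.33  0.    0.   -1.24  1.07]
F [ 0.5  0.3 -1. ] M [ 0.   -0.01  0.02] w 0.0118 39.97633874416351
translation [-0.0021 -0.004  -0.32  ] turn -1.0333
```

```bash
python3 -m crank '[{"fingers":-1,"translation":[0,0,-0.08],"turn":0},{"fingers":-1,"translation":[-0.02,0,-0.16],"turn":-0.1},{"fingers":-1,"translation":[-0.04,0.02,-0.24],"turn":-0.2},{"fingers":-1,"translation":[-0.08,0.04,-0.32],"turn":-0.3},{"fingers":-1,"translation":[-0.14,0.08,-0.32],"turn":-0.4},{"fingers":-1,"translation":[-0.2,0.14,-0.32],"turn":-0.5},{"fingers":-1,"translation":[-0.25,0.2,-0.32],"turn":-0.6},{"fingers":-1,"translation":[-0.3,0.27,-0.32],"turn":-0.7},{"fingers":-1,"translation":[-0.35,0.33,-0.32],"turn":-0.8},{"fingers":-1,"translation":[-0.405,0.386,-0.32],"turn":-0.9}]' 40; python3 go.py .447 -.057 .4 63;python3 go.py .447 -.057 .2275 63
```

```text
clock: 5.6
ee_pos: [0.4457, -0.0581, 0.3974]
eef_rot: [0.0, 0.89, 0.456, -0.0]
ft_force: [0.4, 0.6, -0.9]
width: 0.0121
finger_force: 40.0
tcp [ 0.4457 -0.0581  0.3974] yaw 54.24 tiltz [-2.e-04 -4.e-04 -1.e+00] clk 5.6 j [ 0.31 -0.09 -0.14  0.   -1.52  2.21]
F [ 0.4  0.6 -0.9] M [-0.19 -0.09  0.02] w 0.0121 39.99582767486572
translation [ 0.0033  0.0009 -0.0051] turn -0.146
tcp [ 0.4457 -0.0581  0.3974] yaw 54.24 tiltz [-2.e-04 -4.e-04 -1.e+00] clk 5.6 j [ 0.31 -0.09 -0.14  0.   -1.52  2.21]
F [ 0.4  0.6 -0.9] M [-0.19 -0.09  0.02] w 0.0121 39.99582767486572
translation [0.0034 0.0008 0.3399] turn -0.146
```

```bash
python3 -m crank '[{"fingers":-1,"translation":[0.003,0.001,0.05],"turn":-0.08},{"fingers":-1,"translation":[0.003,0.001,0.12],"turn":-0.146},{"fingers":-1,"translation":[0.003,0.001,0.18],"turn":-0.146},{"fingers":-1,"translation":[0.003,0.001,0.25],"turn":-0.146},{"fingers":-1,"translation":[0.003,0.001,0.3],"turn":-0.146},{"fingers":-1,"translation":[0.003,0.001,0.34],"turn":-0.146},{"fingers":-1,"translation":[0.003,0.001,0.34],"turn":-0.146},{"fingers":-1,"translation":[0.003,0.001,0.34],"turn":-0.146}]' 40
python3 - <<'E'
from cam import *; from cell import snapshot
a=snapshot('top')[:,:,::-1];b=snapshot('side')[:,:,::-1]
cv2.imwrite('pics/t2.png',a);cv2.imwrite('pics/s2.png',b)
f=lambda a:cv2.resize(a,(400,400),interpolation=cv2.INTER_CUBIC)
cv2.imwrite('pics/g2.png',np.hstack([f(a[180:280,270:370]),f(b[140:290,230:380])]))
E
python3 go.py .479 .005 .2275 63
```

```text
clock: 6.4
ee_pos: [0.4485, -0.056, 0.2281]
eef_rot: [0.0, 0.854, 0.521, -0.0]
ft_force: [0.9, 0.3, -0.1]
width: 0.0119
finger_force: 40.0
tcp [ 0.4492 -0.0557  0.229 ] yaw 62.78 tiltz [ 2.1e-03  1.0e-04 -1.0e+00] clk 6.5 j [ 0.31 -0.02 -0.45  0.   -1.14  2.35]
F [-0.5  0.2 -1.1] M [-0.07 -0.12 -0.03] w 0.0118 39.99530911445618
translation [ 0.1352 -0.0026  0.0031] turn -0.0037
```

View pics/g2.png

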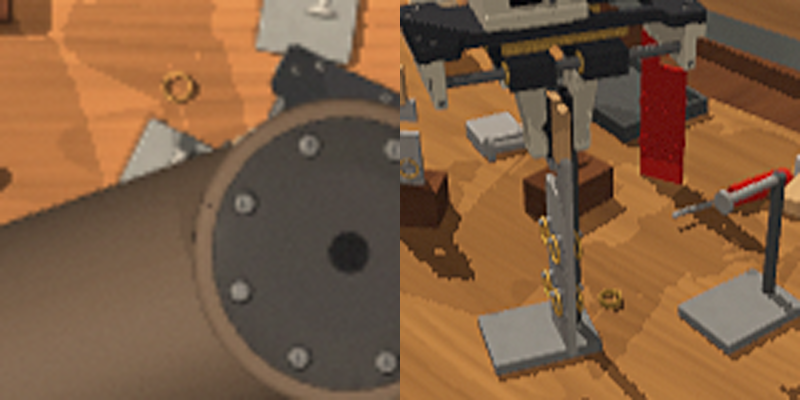

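Run:
```python
from cam import *
a=cv2.imread('pics/side0.png').astype(int);b=cv2.imread('pics/s2.png').astype(int)
d=abs(a-b).sum(2)
for v in range(184,206,1): print(v,''.join('#' if d[v,u]>60 else '.' for u in range(252,302)),''.join('%x'%(b[v,u,1]//16) for u in range(252,302)))
np.set_printoptions(precision=1,suppress=True)
p=np.array([.479,.005,.2]);u=np.array([np.cos(np.radians(-27)),np.sin(np.radians(-27)),0])
for k in(-.031,-.029,0,.033):print(k,proj('side',p+u*k))
h=np.array([np.cos(np.radians(63)),np.sin(np.radians(63)),0])
```

```text
184 .......................#############....#.#.#.#### 777778899aaaaaaaaaaba77656766666711455544516666667
185 ........................#############.#...###.#### 7779999aaaaaaaaaaaaab97656766667511455545516666666
186 .......................#############..#...#######. 776aaaaaaaaaaaaaaaaaaa9955766666201545555506666676
187 ........................############......#######. 6767baaaaaaaaaaaaaaaaa9965776663001555555506666676
188 ........................############.....########. 66658baaaaaaaaaaaaaaaa9965777663012454554506666666
189 .........................########################. 666558aaaaaaaaaaaaaba97765777765201545555506666666
190 ........................#####.#################### 6665559aaaaaaaaba988765565677776410555655506666667
191 .........................##############.#########. 77745569a98998887654446766677776620565655506666667
192 ...........#............###......##.#############. 77765556a85886545667877866677777730465655506667677
193 ............#.......#####...#####.#.#########.#### 77777555864776877877776656677777640455655516767777
194 ............#.#######....#####.#####
[... 609 characters left out ...]
...........................#..###.....#.. 76766666776443777687766776666666645455666632243333
201 .....................................#.###...###.. 66666666677666888877767766666666655454566642222124
202 .....................................#.####..##.#. 66666666777777777787677766666666544454455642112344
203 .....................................#.####...#### 66666667777777777776776666666655434454555542234444
204 ..................................##...####..##### 66666677777777777667766666666543333345555542244444
205 .................................##.#..####..##### 66666667777777776667666777654333488535555642244444
-0.031 [263.8 194.7]
-0.029 [264.8 194.5]
0 [278.3 192.1]
0.033 [293.3 189.4]
```

```bash
python3 -m crank '[{"fingers":-1,"translation":[0.02,-0.002,0.003],"turn":0},{"fingers":-1,"translation":[0.04,-0.002,0.003],"turn":0},{"fingers":-1,"translation":[0.06,-0.002,0.003],"turn":0},{"fingers":-1,"translation":[0.08,-0.002,0.003],"turn":0},{"fingers":-1,"translation":[0.1,-0.002,0.003],"turn":0},{"fingers":-1,"translation":[0.11,-0.002,0.003],"turn":0},{"fingers":-1,"translation":[0.12,-0.002,0.003],"turn":0},{"fingers":-1,"translation":[0.12,-0.002,0.003],"turn":0}]' 40; python3 go.py .479 .005 .2275 63
```

```text
clock: 7.3
ee_pos: [0.4753, -0.0014, 0.226]
eef_rot: [0.0, 0.854, 0.521, -0.0]
ft_force: [0.4, -1.1, -1.5]
width: 0.0118
finger_force: 40.0
tcp [ 0.4753 -0.0014  0.226 ] yaw 62.79 tiltz [-2.e-04 -1.e-04 -1.e+00] clk 7.3 j [ 0.41  0.02 -0.41  0.   -1.13  2.25]
F [ 0.4 -1.1 -1.5] M [-0.12 -0.07  0.02] w 0.0118 39.99530017375946
translation [ 0.0149  0.0008 -0.0031] turn -0.0034
```

```bash
python3 -m crank '[{"fingers":-1,"translation":[0.004,0,-0.002],"turn":0},{"fingers":-1,"translation":[0.008,0,-0.002],"turn":0},{"fingers":-1,"translation":[0.012,0,-0.002],"turn":0},{"fingers":-1,"translation":[0.012,0,-0.002],"turn":0}]' 40;  python3 -m crank '[{"fingers":-1,"translation":[0.003,0,0],"turn":0},{"fingers":-1,"translation":[0.006,0,0],"turn":0},{"fingers":-1,"translation":[0.006,0,0],"turn":0}]' 40; python3 go.py .479 .005 .2275 63
```

```text
clock: 7.7
ee_pos: [0.4778, 0.0035, 0.2271]
eef_rot: [0.0, 0.854, 0.521, 0.0]
ft_force: [-0.4, -0.6, -1.7]
width: 0.0116
finger_force: 40.0
clock: 8.0
ee_pos: [0.4792, 0.0062, 0.2271]
eef_rot: [-0.0, 0.854, 0.521, 0.0]
ft_force: [0.2, -0.8, -1.3]
width: 0.0117
finger_force: 40.0
tcp [0.4792 0.0062 0.2271] yaw 62.77 tiltz [ 1.e-04  1.e-04 -1.e+00] clk 8.0 j [ 0.42  0.03 -0.4  -0.   -1.14  2.24]
F [ 0.2 -0.8 -1.3] M [-0.12 -0.09  0.01] w 0.0117 39.99532163143158
translation [-0.0024  0.0007 -0.0009] turn -0.0039
```

```bash
python3 -m crank '[{"fingers":-1,"translation":[0.002,0,0],"turn":0},{"fingers":-1,"translation":[0.004,0,0],"turn":0},{"fingers":-1,"translation":[0.004,0,0],"turn":0}]' 40; python3 go.py .479 .005 .2275 63
```

```text
clock: 8.3
ee_pos: [0.4794, 0.0069, 0.227]
eef_rot: [0.0, 0.854, 0.521, -0.001]
ft_force: [-1.7, -5.1, -0.7]
width: 0.0115
finger_force: 40.0
tcp [0.4794 0.0069 0.227 ] yaw 62.76 tiltz [-0.0015 -0.002  -1.    ] clk 8.3 j [ 0.43  0.03 -0.4   0.   -1.14  2.24]
F [-1.7 -5.1 -0.7] M [-2.06  0.46 -0.  ] w 0.0115 39.99714195728302
translation [-0.0038  0.001  -0.0011] turn -0.0039
```

```bash
python3 -m crank '[{"fingers":-1,"translation":[-0.006,0,0],"turn":0},{"fingers":-1,"translation":[-0.0065,0,0],"turn":0},{"fingers":-1,"translation":[-0.0065,0,0.005],"turn":0},{"fingers":-1,"translation":[-0.0065,0,0.01],"turn":0},{"fingers":-1,"translation":[-0.0065,0,0.015],"turn":0},{"fingers":-1,"translation":[-0.0065,0,0.017],"turn":0},{"fingers":-1,"translation":[-0.0065,0,0.017],"turn":0}]' 40; python3 go.py .4784 .0049 .2175 63
```

```text
clock: 9.0
ee_pos: [0.4784, 0.005, 0.2183]
eef_rot: [-0.0, 0.854, 0.521, -0.0]
ft_force: [1.0, 0.1, -1.3]
width: 0.0115
finger_force: 40.0
tcp [0.4784 0.005  0.2183] yaw 62.77 tiltz [-4.e-04 -1.e-04 -1.e+00] clk 9.0 j [ 0.42  0.04 -0.42 -0.   -1.12  2.24]
F [ 1.   0.1 -1.3] M [-0.06 -0.1   0.07] w 0.0115 39.99524652957916
translation [-0.0002  0.      0.0016] turn -0.0039
```

```bash
python3 -m crank '[{"fingers":-1,"translation":[0,0,0.001],"turn":0},{"fingers":-1,"translation":[0,0,0.002],"turn":0},{"fingers":-1,"translation":[0,0,0.002],"turn":0}]' 40
python3 - <<'E'
from cam import *; from cell import snapshot
b=snapshot('side')[:,:,::-1];cv2.imwrite('pics/s3.png',b)
cv2.imwrite('pics/g3.png',cv2.resize(b[150:290,230:350],None,fx=4.2,fy=4.2,interpolation=cv2.INTER_CUBIC))
E
python3 go.py .4784 .0049 .2175 63
```

```text
clock: 9.3
ee_pos: [0.4785, 0.005, 0.2175]
eef_rot: [-0.0, 0.854, 0.521, -0.0]
ft_force: [0.5, -0.2, -1.1]
width: 0.0122
finger_force: 40.0
tcp [0.4786 0.005  0.2176] yaw 62.77 tiltz [ 0.  0. -1.] clk 9.35 j [ 0.42  0.04 -0.42 -0.   -1.11  2.24]
F [-0.2 -1.2 -1.3] M [-0.07 -0.06 -0.  ] w 0.0119 39.995543360710144
translation [-0.0004 -0.0002  0.0002] turn -0.0039
```

View pics/g3.png

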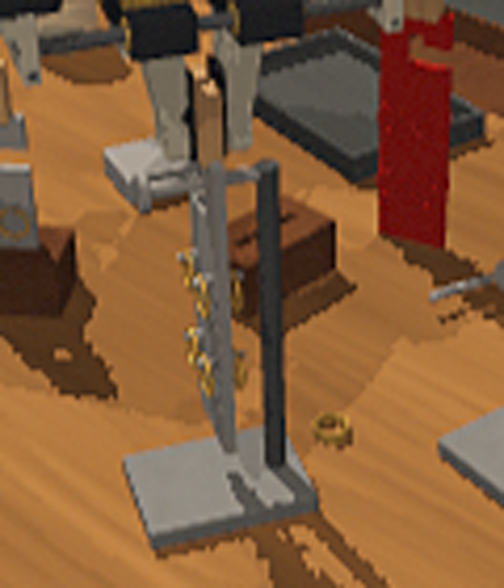

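```bash
python3 -m crank '[{"fingers":-1,"translation":[0,0,0.0015],"turn":0},{"fingers":-1,"translation":[0,0,0.0015],"turn":0},{"fingers":-1,"translation":[0,0,0.0015],"turn":0}]' 10; python3 go.py .4784 .0049 .2175 63
```

```text
clock: 9.65
ee_pos: [0.4787, 0.005, 0.2172]
eef_rot: [0.0, 0.854, 0.521, 0.0]
ft_force: [-1.2, 0.2, 3.9]
width: 0.0121
finger_force: 10.0
tcp [0.4787 0.005  0.2172] yaw 62.77 tiltz [ 6.e-04  0.e+00 -1.e+00] clk 9.65 j [ 0.42  0.04 -0.42  0.   -1.11  2.24]
F [-1.2  0.2  3.9] M [-0.05  0.57 -0.04] w 0.0121 9.999653846025467
translation [-0.0005 -0.0005 -0.0006] turn -0.0038
```

```bash
python3 -m crank '[{"fingers":-0.65,"translation":[0,0,0],"turn":0},{"fingers":-0.6,"translation":[0,0,0],"turn":0},{"fingers":-0.4,"translation":[0,0,0],"turn":0},{"fingers":0,"translation":[0,0,0],"turn":0},{"fingers":0,"translation":[0,0,0],"turn":0},{"fingers":0,"translation":[0,0,0],"turn":0},{"fingers":0,"translation":[0,0,0],"turn":0},{"fingers":0,"translation":[0,0,0],"turn":0}]' 10;python3 -m crank '[{"fingers":0,"translation":[0,0,-0.03],"turn":0},{"fingers":0,"translation":[0,0,-0.07],"turn":0},{"fingers":0,"translation":[0,0,-0.12],"turn":0},{"fingers":0,"translation":[0,0,-0.2],"turn":0},{"fingers":0,"translation":[0,0,-0.25],"turn":0},{"fingers":0,"translation":[0,0,-0.25],"turn":0}]' 10
python3 - <<'E'
from cam import *; from cell import snapshot
b=snapshot('side')[:,:,::-1];cv2.imwrite('pics/s4.png',b)
cv2.imwrite('pics/g4.png',cv2.resize(b[140:290,205:385],None,fx=3.8,fy=3.8,interpolation=cv2.INTER_CUBIC))
E
python3 go.py .5205 .2525 .3 -51.5;python3 go.py .5205 .2525 .3 128.5
```

```text
clock: 10.45
ee_pos: [0.4786, 0.005, 0.2168]
eef_rot: [0.0, 0.854, 0.521, -0.0]
ft_force: [0.2, -0.3, 0.8]
width: 0.0437
finger_force: 0.0
clock: 11.05
ee_pos: [0.4802, 0.0052, 0.3458]
eef_rot: [0.001, 0.854, 0.521, 0.003]
ft_force: [0.1, -0.3, -0.8]
width: 0.044
finger_force: 0.0
tcp [0.4793 0.0052 0.3435] yaw 62.76 tiltz [ 0.0033  0.0013 -1.    ] clk 11.1 j [ 0.42 -0.03 -0.2   0.   -1.4   2.24]
F [ 0.6 -0.5  0.2] M [-0.1  -0.03  0.04] w 0.0437 0.0
translation [ 0.4772 -0.1532  0.0878] turn 1.9044
tcp [0.4793 0.0052 0.3435] yaw 62.76 tiltz [ 0.0033  0.0013 -1.    ] clk 11.1 j [ 0.42 -0.03 -0.2   0.   -1.4   2.24]
F [ 0.6 -0.5  0.2] M [-0.1  -0.03  0.04] w 0.0437 0.0
translation [ 0.4772 -0.1532  0.0878] turn -1.0956
```

View pics/g4.png

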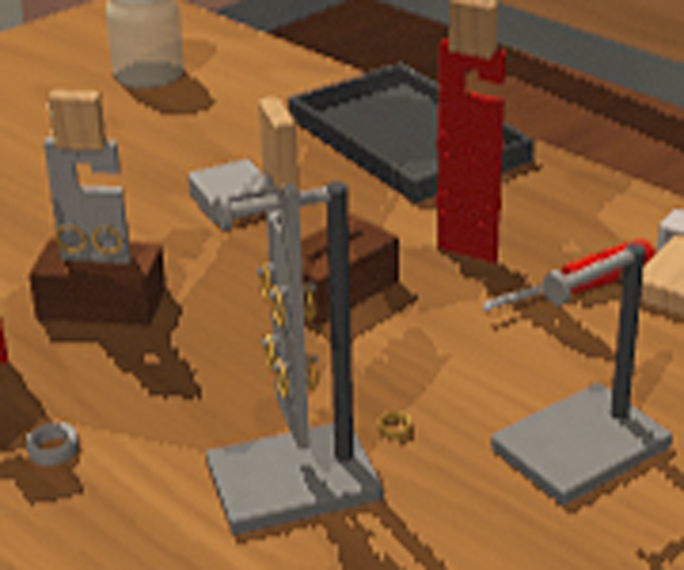

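```bash
python3 - <<'E'
from cam import *
np.set_printoptions(precision=4,suppress=True)
S=lambda x,y:((x+.5)/3.8-.5+205,(y+.5)/3.8-.5+140)
T=lambda x,y:(190+(x+.5)/3-.5,130+(y+.5)/3-.5)
l,r=plane('side',S(61,259),.04),plane('side',S(130,264),.04);d=r-l
print('plate foot',l,r,np.linalg.norm(d),np.degrees(np.arctan2(d[1],d[0])),(l+r)/2)
print('grip front face',plane('side',S(77,120),.152))
print('grip top',plane('top',T(62,251),.171))
l,r=S(47,140),S(117,143);l,r=plane('side',l,.131),plane('side',r,.131);d=r-l;print('plate top',(l+r)/2,np.linalg.norm(d),np.degrees(np.arctan2(d[1],d[0])))
E
python3 -m crank '[{"fingers":1,"translation":[0.1,-0.03,0.02],"turn":0.14},{"fingers":1,"translation":[0.2,-0.06,0.04],"turn":0.28},{"fingers":1,"translation":[0.28,-0.09,0.06],"turn":0.42},{"fingers":1,"translation":[0.36,-0.12,0.08],"turn":0.56},{"fingers":1,"translation":[0.42,-0.14,0.085],"turn":0.7},{"fingers":1,"translation":[0.477,-0.153,0.088],"turn":0.84},{"fingers":1,"translation":[0.477,-0.153,0.088],"turn":0.98},{"fingers":1,"translation":[0.477,-0.153,0.088],"turn":1}]' 15; python3 go.py .5205 .2525 .23 -51.5
```

```text
plate foot [0.501  0.2698 0.04  ] [0.5304 0.2277 0.04  ] 0.051350807060978464 -55.07920705591564 [0.5157 0.2487 0.04  ]
grip front face [0.5176 0.2512 0.152 ]
grip top [0.5203 0.2546 0.171 ]
plate top [0.5236 0.2578 0.131 ] 0.049594168491529915 -52.55622834771328
clock: 11.9
ee_pos: [0.5191, 0.2526, 0.2958]
eef_rot: [0.001, 1.0, 0.023, -0.001]
ft_force: [-0.1, 0.3, -0.4]
width: 0.0877
finger_force: 0.0
tcp [0.5191 0.2526 0.2958] yaw 2.66 tiltz [-0.0025 -0.002  -1.    ] clk 11.9 j [ 0.79  0.16 -0.1  -0.   -1.32  0.83]
F [-0.1  0.3 -0.4] M [-0.07 -0.03 -0.02] w 0.0877 0.0
translation [0.0031 0.     0.1317] turn 0.9027
```

```bash
python3 -m crank '[{"fingers":1,"translation":[0.003,-0.002,0.03],"turn":0.14},{"fingers":1,"translation":[0.003,-0.002,0.06],"turn":0.28},{"fingers":1,"translation":[0.003,-0.002,0.09],"turn":0.42},{"fingers":1,"translation":[0.003,-0.002,0.12],"turn":0.56},{"fingers":1,"translation":[0.003,-0.002,0.13],"turn":0.7},{"fingers":1,"translation":[0.003,-0.002,0.13],"turn":0.84},{"fingers":1,"translation":[0.003,-0.002,0.13],"turn":0.91},{"fingers":1,"translation":[0.003,-0.002,0.13],"turn":0.91}]' 15; python3 go.py .521 .253 .141 -52
```

```text
clock: 12.7
ee_pos: [0.5208, 0.2522, 0.2324]
eef_rot: [0.0, 0.9, -0.436, -0.0]
ft_force: [-0.2, -0.3, 0.5]
width: 0.0874
finger_force: 0.0
tcp [0.5208 0.2522 0.2324] yaw -51.76 tiltz [-7.e-04 -5.e-04 -1.e+00] clk 12.7 j [ 0.79  0.2  -0.2  -0.   -1.18 -0.12]
F [-0.2 -0.3  0.5] M [ 0.03 -0.03 -0.01] w 0.0874 0.0
translation [-0.001  -0.0014  0.1827] turn 0.0041
```

```bash
python3 -m crank '[{"fingers":1,"translation":[0,-0.001,0.05],"turn":0.004},{"fingers":1,"translation":[0,-0.001,0.1],"turn":0.004},{"fingers":1,"translation":[0,-0.001,0.15],"turn":0.004},{"fingers":1,"translation":[0,-0.001,0.183],"turn":0.004},{"fingers":1,"translation":[0,-0.001,0.183],"turn":0.004}]' 15;  python3 -m crank '[{"fingers":-1,"translation":[0,0,0],"turn":0},{"fingers":-1,"translation":[0,0,0],"turn":0},{"fingers":-1,"translation":[0,0,0],"turn":0},{"fingers":-1,"translation":[0,0,0],"turn":0},{"fingers":-1,"translation":[0,0,0],"turn":0},{"fingers":-1,"translation":[0,0,0],"turn":0},{"fingers":-1,"translation":[0,0,0],"turn":0},{"fingers":-1,"translation":[0,0,0],"turn":0},{"fingers":-1,"translation":[0,0,0],"turn":0},{"fingers":-1,"translation":[0,0,0],"turn":0}]' 15;  python3 -m crank '[{"fingers":-1,"translation":[0,0,0],"turn":0},{"fingers":-1,"translation":[0,0,0],"turn":0},{"fingers":-1,"translation":[0,0,0],"turn":0},{"fingers":-1,"translation":[0,0,0],"turn":0}]' 40; python3 go.py .521 .253 .141 -52
```

```text
clock: 13.2
ee_pos: [0.52, 0.2519, 0.1387]
eef_rot: [0.002, 0.899, -0.437, -0.001]
ft_force: [0.6, 0.1, -0.3]
width: 0.0876
finger_force: 0.0
clock: 14.2
ee_pos: [0.5216, 0.2534, 0.1413]
eef_rot: [0.0, 0.899, -0.439, 0.0]
ft_force: [0.1, -0.3, 0.3]
width: 0.0129
finger_force: 0.0
clock: 14.6
ee_pos: [0.5214, 0.2533, 0.1413]
eef_rot: [0.0, 0.898, -0.439, -0.0]
ft_force: [-1.1, -0.8, -0.1]
width: 0.0116
finger_force: 40.0
tcp [0.5214 0.2533 0.1413] yaw -52.08 tiltz [-3.e-04 -3.e-04 -1.e+00] clk 14.6 j [ 0.79  0.27 -0.32 -0.   -0.98 -0.13]
F [-1.1 -0.8 -0.1] M [-0.16  0.39 -0.02] w 0.0116 39.98470187187195
translation [0.     0.001  0.0005] turn -0.0013
```

```bash
python3 -m crank '[{"fingers":-1,"translation":[0,0,-0.02],"turn":0},{"fingers":-1,"translation":[0,0,-0.04],"turn":0},{"fingers":-1,"translation":[0,0,-0.06],"turn":0},{"fingers":-1,"translation":[0,0,-0.08],"turn":0},{"fingers":-1,"translation":[0,0,-0.12],"turn":0},{"fingers":-1,"translation":[0,0,-0.18],"turn":0},{"fingers":-1,"translation":[0,0,-0.24],"turn":0},{"fingers":-1,"translation":[0,0,-0.24],"turn":0}]' 40; python3 go.py .637 -.038 .26 -100
```

```text
clock: 15.4
ee_pos: [0.5236, 0.2546, 0.2671]
eef_rot: [-0.004, 0.899, -0.439, 0.002]
ft_force: [1.2, -0.6, -1.1]
width: 0.0119
finger_force: 40.0
tcp [0.5236 0.2546 0.2671] yaw -52.04 tiltz [ 0.0072  0.0049 -1.    ] clk 15.4 j [ 0.79  0.18 -0.14  0.   -1.24 -0.13]
F [ 1.2 -0.6 -1.1] M [ 0.12 -0.02 -0.02] w 0.0119 39.98838722705841
translation [0.6009 0.1813 0.0129] turn 0.7993
```

```bash
python3 -m crank '[{"fingers":-1,"translation":[0.06,0.018,0],"turn":0.08},{"fingers":-1,"translation":[0.13,0.04,0],"turn":0.18},{"fingers":-1,"translation":[0.2,0.06,0],"turn":0.28},{"fingers":-1,"translation":[0.28,0.085,0],"turn":0.38},{"fingers":-1,"translation":[0.36,0.11,0],"turn":0.48},{"fingers":-1,"translation":[0.44,0.135,0],"turn":0.58},{"fingers":-1,"translation":[0.52,0.16,0],"turn":0.68},{"fingers":-1,"translation":[0.58,0.175,0],"turn":0.76},{"fingers":-1,"translation":[0.601,0.182,0],"turn":0.8},{"fingers":-1,"translation":[0.601,0.182,0],"turn":0.8}]' 40; python3 go.py .637 -.038 .1713 -100
```

```text
clock: 16.4
ee_pos: [0.6346, -0.041, 0.2611]
eef_rot: [-0.0, -0.641, 0.767, 0.0]
ft_force: [-0.6, 0.7, -1.3]
width: 0.0115
finger_force: 40.0
tcp [ 0.6346 -0.041   0.2611] yaw -100.24 tiltz [-4.e-04 -1.e-04 -1.e+00] clk 16.4 j [ 0.24  0.28 -0.03  0.   -1.27 -0.42]
F [-0.6  0.7 -1.3] M [ 0.14 -0.06 -0.01] w 0.0115 39.98878240585327
translation [-0.0068 -0.0037  0.1795] turn -0.004
```

```bash
python3 -m crank '[{"fingers":-1,"translation":[-0.006,-0.003,0.05],"turn":0},{"fingers":-1,"translation":[-0.006,-0.003,0.1],"turn":0},{"fingers":-1,"translation":[-0.006,-0.003,0.15],"turn":0},{"fingers":-1,"translation":[-0.006,-0.003,0.179],"turn":0},{"fingers":-1,"translation":[-0.006,-0.003,0.179],"turn":0},{"fingers":-1,"translation":[-0.006,-0.003,0.179],"turn":0}]' 40; python3 go.py .625 -.107 .1713 -100
```

```text
clock: 17.0
ee_pos: [0.6369, -0.0363, 0.1727]
eef_rot: [0.0, -0.643, 0.766, -0.0]
ft_force: [-0.5, 0.2, -0.5]
width: 0.0115
finger_force: 40.0
tcp [ 0.6369 -0.0363  0.1727] yaw -100.0 tiltz [ 8.e-04 -3.e-04 -1.e+00] clk 17.0 j [ 0.25  0.34 -0.15  0.   -1.08 -0.42]
F [-0.5  0.2 -0.5] M [ 0.05 -0.13 -0.03] w 0.0115 39.98855173587799
translation [ 0.1433 -0.0011  0.0029] turn 0.0001
```

```bash
python3 -m crank '[{"fingers":-1,"translation":[0.02,-0.001,0.003],"turn":0},{"fingers":-1,"translation":[0.04,-0.001,0.003],"turn":0},{"fingers":-1,"translation":[0.06,-0.001,0.003],"turn":0},{"fingers":-1,"translation":[0.08,-0.001,0.003],"turn":0},{"fingers":-1,"translation":[0.1,-0.001,0.003],"turn":0},{"fingers":-1,"translation":[0.11,-0.001,0.003],"turn":0},{"fingers":-1,"translation":[0.124,-0.001,0.003],"turn":0},{"fingers":-1,"translation":[0.124,-0.001,0.003],"turn":0}]' 40; python3 go.py .625 -.107 .1713 -100
```

```text
clock: 17.8
ee_pos: [0.6259, -0.0988, 0.1703]
eef_rot: [-0.0, -0.642, 0.767, 0.0]
ft_force: [0.2, 0.4, -0.6]
width: 0.0121
finger_force: 40.0
tcp [ 0.6259 -0.0988  0.1703] yaw -100.12 tiltz [-1.e-04 -0.e+00 -1.e+00] clk 17.8 j [ 0.15  0.33 -0.16  0.   -1.08 -0.33]
F [ 0.2  0.4 -0.6] M [ 0.11 -0.07  0.05] w 0.0121 39.98828172683716
translation [ 0.0164 -0.0011 -0.002 ] turn -0.002
```

```bash
python3 -m crank '[{"fingers":-1,"translation":[0.004,0,-0.002],"turn":0},{"fingers":-1,"translation":[0.008,0,-0.002],"turn":0},{"fingers":-1,"translation":[0.01,0,-0.002],"turn":0},{"fingers":-1,"translation":[0.01,0,-0.002],"turn":0}]' 40;  python3 -m crank '[{"fingers":-1,"translation":[0.003,0,0],"turn":0},{"fingers":-1,"translation":[0.005,0,0],"turn":0},{"fingers":-1,"translation":[0.005,0,0],"turn":0}]' 40; python3 go.py .625 -.107 .1713 -100
```

```text
clock: 18.2
ee_pos: [0.6252, -0.1028, 0.1713]
eef_rot: [-0.0, -0.642, 0.766, 0.0]
ft_force: [-0.4, 0.8, -0.7]
width: 0.0117
finger_force: 40.0
clock: 18.5
ee_pos: [0.6247, -0.1054, 0.1713]
eef_rot: [-0.0, -0.642, 0.766, 0.0]
ft_force: [0.1, 0.1, -1.7]
width: 0.0123
finger_force: 40.0
tcp [ 0.6247 -0.1054  0.1713] yaw -100.08 tiltz [-1.e-04 -0.e+00 -1.e+00] clk 18.5 j [ 0.14  0.33 -0.16 -0.   -1.08 -0.32]
F [ 0.1  0.1 -1.7] M [ 0.09 -0.06 -0.03] w 0.0123 39.988422989845276
translation [ 0.003  -0.0011 -0.    ] turn -0.0013
```

```bash
python3 -m crank '[{"fingers":-1,"translation":[0.002,0,0],"turn":0},{"fingers":-1,"translation":[0.004,0,0],"turn":0},{"fingers":-1,"translation":[0.004,0,0],"turn":0}]' 40; python3 go.py .625 -.107 .1713 -100
```

```text
clock: 18.8
ee_pos: [0.6244, -0.1074, 0.1713]
eef_rot: [-0.0, -0.642, 0.766, 0.0]
ft_force: [-0.0, -0.6, -0.6]
width: 0.012
finger_force: 40.0
tcp [ 0.6244 -0.1074  0.1713] yaw -100.08 tiltz [-0. -0. -1.] clk 18.8 j [ 0.14  0.33 -0.16  0.   -1.08 -0.31]
F [-0.  -0.6 -0.6] M [ 0.06 -0.08  0.03] w 0.012 39.98837471008301
translation [-0.001 -0.001 -0.   ] turn -0.0013
```

```bash
python3 -m crank '[{"fingers":-1,"translation":[0.002,0,0],"turn":0},{"fingers":-1,"translation":[0.004,0,0],"turn":0},{"fingers":-1,"translation":[0.004,0,0],"turn":0}]' 40; python3 go.py .625 -.107 .1713 -100
```

```text
clock: 19.1
ee_pos: [0.624, -0.1094, 0.1713]
eef_rot: [0.0, -0.642, 0.767, -0.0]
ft_force: [-0.5, -0.1, -1.1]
width: 0.0117
finger_force: 40.0
tcp [ 0.624  -0.1094  0.1713] yaw -100.08 tiltz [ 0. -0. -1.] clk 19.1 j [ 0.13  0.33 -0.16  0.   -1.08 -0.31]
F [-0.5 -0.1 -1.1] M [ 0.07 -0.04 -0.03] w 0.0117 39.98824059963226
translation [-0.0051 -0.001   0.0001] turn -0.0014
```

```bash
python3 -m crank '[{"fingers":-1,"translation":[0.002,0,0],"turn":0},{"fingers":-1,"translation":[0.004,0,0],"turn":0},{"fingers":-1,"translation":[0.004,0,0],"turn":0}]' 40; python3 go.py .625 -.107 .1713 -100
```

```text
clock: 19.4
ee_pos: [0.6237, -0.1114, 0.1713]
eef_rot: [-0.0, -0.642, 0.766, -0.0]
ft_force: [0.3, -0.2, -0.6]
width: 0.0115
finger_force: 40.0
tcp [ 0.6237 -0.1114  0.1713] yaw -100.08 tiltz [ 0. -0. -1.] clk 19.4 j [ 0.13  0.33 -0.16  0.   -1.08 -0.31]
F [ 0.3 -0.2 -0.6] M [ 0.14 -0.06 -0.07] w 0.0115 39.98816728591919
translation [-0.0091 -0.001   0.    ] turn -0.0013
```

```bash
python3 -m crank '[{"fingers":-1,"translation":[0.002,0,0],"turn":0},{"fingers":-1,"translation":[0.004,0,0],"turn":0},{"fingers":-1,"translation":[0.004,0,0],"turn":0}]' 40; python3 go.py .625 -.107 .1713 -100;python3 - <<'E'
from cam import *; from cell import snapshot
b=snapshot('side')[:,:,::-1];cv2.imwrite('pics/s5.png',b)
cv2.imwrite('pics/t5.png',snapshot('top')[:,:,::-1])
np.set_printoptions(precision=1,suppress=True)
a=cv2.imread('pics/s4.png');print(proj('side',[.5946,-.1019,.135]),proj('side',[.6592,-.1128,.135]),proj('side',[.625,-.107,.135]),proj('side',[.637,-.0365,.145]))
E
```

```text
clock: 19.7
ee_pos: [0.6236, -0.1125, 0.1713]
eef_rot: [0.001, -0.642, 0.766, 0.0]
ft_force: [0.4, 4.1, -0.8]
width: 0.0116
finger_force: 40.0
tcp [ 0.6236 -0.1125  0.1713] yaw -100.07 tiltz [ 6.0e-04  1.1e-03 -1.0e+00] clk 19.7 j [ 0.13  0.33 -0.16 -0.   -1.08 -0.3 ]
F [ 0.4  4.1 -0.8] M [ 2.   -0.14  0.08] w 0.0116 39.98686194419861
translation [-0.0114 -0.0009  0.    ] turn -0.0012
[350.8 214.8] [371.6 205.3] [360.8 210.3] [340. 194.]
```

```bash
python3 -m crank '[{"fingers":-1,"translation":[-0.006,0,0],"turn":0},{"fingers":-1,"translation":[-0.006,0,0],"turn":0},{"fingers":-1,"translation":[-0.006,0,0.005],"turn":0},{"fingers":-1,"translation":[-0.006,0,0.01],"turn":0},{"fingers":-1,"translation":[-0.006,0,0.01],"turn":0}]' 40; python3 go.py .625 -.107 .1613 -100;python3 -m crank '[{"fingers":-1,"translation":[0,0,0.004],"turn":0},{"fingers":-1,"translation":[0,0,0.007],"turn":0},{"fingers":-1,"translation":[0,0,0.007],"turn":0}]' 40;  python3 go.py .625 -.107 .1613 -100
```

```text
clock: 20.3
ee_pos: [0.6235, -0.1105, 0.1657]
eef_rot: [-0.0, -0.642, 0.767, 0.0]
ft_force: [-0.2, 0.6, -1.0]
width: 0.0116
finger_force: 40.0
tcp [ 0.6235 -0.1105  0.1657] yaw -100.09 tiltz [-1.e-03 -1.e-04 -1.e+00] clk 20.3 j [ 0.13  0.33 -0.17 -0.   -1.07 -0.31]
F [-0.2  0.6 -1. ] M [ 0.13 -0.09 -0.02] w 0.0116 39.9882173538208
translation [-0.0074 -0.0018  0.0088] turn -0.0015
clock: 20.6
ee_pos: [0.6237, -0.1103, 0.1625]
eef_rot: [-0.0, -0.642, 0.766, 0.0]
ft_force: [0.1, 0.4, -1.1]
width: 0.0119
finger_force: 40.0
tcp [ 0.6237 -0.1103  0.1625] yaw -100.08 tiltz [-6.e-04 -0.e+00 -1.e+00] clk 20.6 j [ 0.13  0.34 -0.17 -0.   -1.06 -0.31]
F [ 0.1  0.4 -1.1] M [ 0.05 -0.13 -0.02] w 0.0119 39.988170862197876
translation [-0.007  -0.0014  0.0024] turn -0.0013
```

```bash
python3 -m crank '[{"fingers":-1,"translation":[0,0,0.001],"turn":0},{"fingers":-1,"translation":[0,0,0.0025],"turn":0},{"fingers":-1,"translation":[0,0,0.0025],"turn":0}]' 40; python3 -m crank '[{"fingers":-1,"translation":[0,0,0.001],"turn":0},{"fingers":-1,"translation":[0,0,0.001],"turn":0}]' 10;  python3 go.py .625 -.107 .1613 -100
```

```text
clock: 20.9
ee_pos: [0.6239, -0.1103, 0.1615]
eef_rot: [-0.0, -0.642, 0.766, 0.0]
ft_force: [0.0, 0.2, -0.7]
width: 0.0116
finger_force: 40.0
clock: 21.1
ee_pos: [0.624, -0.1103, 0.1612]
eef_rot: [0.0, -0.642, 0.766, -0.0]
ft_force: [-0.7, -0.0, -0.5]
width: 0.0122
finger_force: 10.0
tcp [ 0.624  -0.1103  0.1612] yaw -100.07 tiltz [ 2.e-04 -0.e+00 -1.e+00] clk 21.1 j [ 0.13  0.34 -0.17  0.   -1.06 -0.31]
F [-0.7 -0.  -0.5] M [ 0.12  0.05 -0.  ] w 0.0122 9.9997079372406
translation [-0.0068 -0.0009 -0.0002] turn -0.0012
```

```bash
python3 -m crank '[{"fingers":-1,"translation":[0,0,0.001],"turn":0},{"fingers":-1,"translation":[0,0,0.001],"turn":0}]' 10;  python3 go.py .625 -.107 .1613 -100
```

```text
clock: 21.3
ee_pos: [0.624, -0.1103, 0.161]
eef_rot: [0.0, -0.642, 0.766, -0.0]
ft_force: [-1.4, 0.7, 4.1]
width: 0.0124
finger_force: 10.0
tcp [ 0.624  -0.1103  0.161 ] yaw -100.07 tiltz [ 5.e-04 -1.e-04 -1.e+00] clk 21.3 j [ 0.13  0.34 -0.17  0.   -1.06 -0.31]
F [-1.4  0.7  4.1] M [ 0.3   0.45 -0.  ] w 0.0124 10.000594407320023
translation [-0.0068 -0.0008 -0.0006] turn -0.0011
```

```bash
python3 -m crank '[{"fingers":-0.65,"translation":[0,0,0],"turn":0},{"fingers":-0.6,"translation":[0,0,0],"turn":0},{"fingers":-0.4,"translation":[0,0,0],"turn":0},{"fingers":0,"translation":[0,0,0],"turn":0},{"fingers":0,"translation":[0,0,0],"turn":0},{"fingers":0,"translation":[0,0,0],"turn":0},{"fingers":0,"translation":[0,0,0],"turn":0},{"fingers":0,"translation":[0,0,0],"turn":0}]' 10;python3 -m crank '[{"fingers":0,"translation":[0,0,-0.03],"turn":0},{"fingers":0,"translation":[0,0,-0.07],"turn":0},{"fingers":0,"translation":[0,0,-0.12],"turn":0},{"fingers":0,"translation":[0,0,-0.2],"turn":0},{"fingers":0,"translation":[0,0,-0.28],"turn":0},{"fingers":0,"translation":[0,0,-0.34],"turn":0},{"fingers":0,"translation":[0,0,-0.34],"turn":0},{"fingers":0,"translation":[0,0,-0.34],"turn":0},{"fingers":0,"translation":[0,0,-0.34],"turn":0}]' 10
python3 - <<'E'
from cam import *; from cell import snapshot
b=snapshot('side')[:,:,::-1];cv2.imwrite('pics/s6.png',b)
cv2.imwrite('pics/g6.png',cv2.resize(b[135:345,170:430],None,fx=2.8,fy=2.8,interpolation=cv2.INTER_CUBIC))
E
python3 go.py .625 -.107 .3 -100
```

```text
clock: 22.1
ee_pos: [0.6239, -0.1103, 0.1606]
eef_rot: [-0.0, -0.642, 0.766, -0.0]
ft_force: [0.3, -0.0, 0.0]
width: 0.0438
finger_force: 0.0
clock: 23.0
ee_pos: [0.6233, -0.1101, 0.3293]
eef_rot: [-0.001, -0.642, 0.766, 0.001]
ft_force: [0.7, -0.2, -0.4]
width: 0.044
finger_force: 0.0
tcp [ 0.6233 -0.1102  0.3291] yaw -100.08 tiltz [-2.4e-03  1.0e-04 -1.0e+00] clk 23.05 j [ 0.13  0.25  0.08 -0.   -1.41 -0.31]
F [-0.5  0.2  0.1] M [ 0.05 -0.11  0.01] w 0.044 0.0
translation [-0.0069 -0.0023  0.0581] turn -0.0013
```

View pics/g6.png

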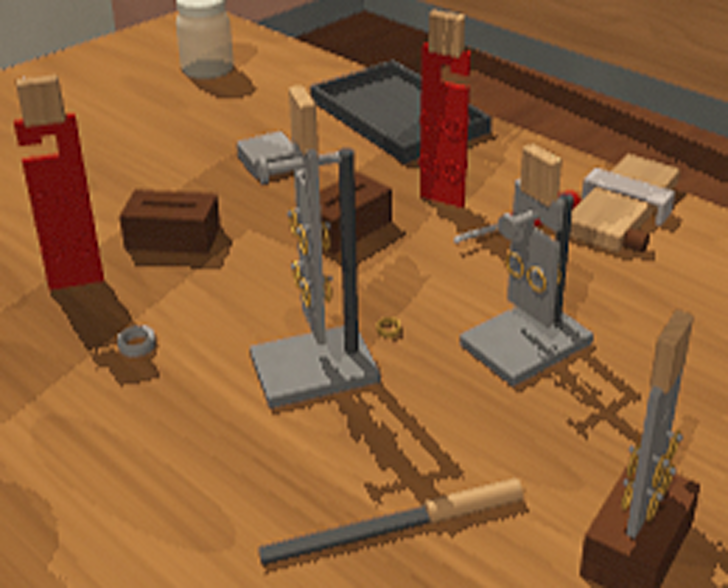

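Both hangers hang on their pins: the long one on the tall stand (about 310,240 in the crop) and the short one on the low stand (about 535,245). The other things on the bench look undisturbed. I'll check that the hangers are still, then hand in.

```bash
python3 -m crank '[{"fingers":0,"translation":[0,0,0],"turn":0},{"fingers":0,"translation":[0,0,0],"turn":0},{"fingers":0,"translation":[0,0,0],"turn":0},{"fingers":0,"translation":[0,0,0],"turn":0},{"fingers":0,"translation":[0,0,0],"turn":0},{"fingers":0,"translation":[0,0,0],"turn":0}]' | head -1
python3 - <<'E'
from cam import *; from cell import snapshot,arm
b=snapshot('side')[:,:,::-1].astype(int);a=cv2.imread('pics/s6.png').astype(int)
d=abs(a-b).sum(2)[165:345,170:430];n=int((d>90).sum());print('changed px',n,d.max())
if n<15: print(arm.close_job())
E
```

```text
clock: 23.65
changed px 10 190
the job is handed in; nothing more can be done
None
```

The long hanger is on the tall stand and the short one on the low stand, both seated in their notches and still; nothing else was moved, and the job was handed in at about 24 s.

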